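# Release the chest's spring catch with a dowel through its back hole

## Robot

A 6-joint arm with a two-finger parallel gripper is mounted at the origin on a cart in front of the work surface, level with it; the furniture and walls round the work are solid. World frame = base frame: x ahead of the robot, y to its left, z up, the work surface at z = 0. Lengths are in mm, angles in rad, forces in N, time in s.
With the tool pointing down it reaches from about 275 to 1000 mm from the base axis. Payload 8.4 kg.
Tool frame: the origin (TCP) lies on the centre line of the jaws, within the pads' length; the fingertips stand r.tip_reach ahead of it and the grasp point (between the pads) lies 3 mm ahead of it (r.tip_reach is the distance from the TCP to the fingertips, in mm); z points along the fingers, y is the direction in which the jaws open and shut (so a half turn about z gives the same grasp; the last joint's range is limited). The gripper opens to 85 mm and grips with 20 to 120 N. Pads are 22 mm wide; open, the fingers measure 114 mm over their backs; the gripper's body (76 mm by 85 mm) begins 54 mm behind the grasp point. The pads swing forward as they close: fully open they stand 13 mm farther back than shut.
Start: joints at [-1.271, 0.353, 1.633, -0, 1.155, -0.002], TCP at [185.773, -596.755, 253.281] pointing down, gripper open.
Joint ranges: [-2.63, 2.63], [-0.92, 2.1], [0.06, 2.66], [-1.3, 4.44], [0, 2.69], [-3.02, 3.02]. Speed limits (rad/s): [2.22, 2.22, 2.79, 3.14, 3.14, 3.14].

## Interface

Orientations are given as [roll, pitch, yaw] about the fixed x, y, z axes, in that order (R = Rz(yaw) Ry(pitch) Rx(roll)).
In Python, from rig import sense, optics, r, nets gives the robot as it stands. The module is installed in compiled form; this text tells all that it offers.
- The arm moves only by the tool carry_out, never from a script. Its argument "increments" is a list that holds one entry, the list of rows, each a list of 6 numbers: the shift along the tool's x, y, z normalised to -1 to 1, where 1 is 40 cm, then the turn, a rotation vector about the tool's x, y, z normalised to -1 to 1, where 1 is 60 degrees. A call has 1 to 5 rows; each row is the pose to reach, as a shift and turn from the pose commanded when the call began, along the tool's axes at that moment; what a row does not reach only later rows make up. A row lasts 1/12 s, in which the tool goes at most 41.7 mm and 7.16 degrees, less where a joint would pass 70% of its speed; a pose out of reach is approached as far as the arm can. A call with a number of a shift or a turn outside -1 to 1 is refused whole. A call with a gripper value outside its range is refused whole. "hand" is the closure, from 0 (fully open) to 1 (shut), set as the call begins (left out, the last holds). The fingers move at their own pace and stop on an object; "squeeze" is the grip in N (left out, the last holds). Time passes only in rows, so rows that repeat a pose let the fingers close. It gives the time, the measured TCP pose, the force and the opening at its end, in the units of the state.
- sense(): the state, without advancing time (a new reading comes with each control period).
- optics.grab_frame(name): name is "scene" or "top" or "wrist"; returns a dict with "img" (420x560x3 uint8, red, green, blue), "range_z" (420x560 float32, mm along the optical axis (not along the pixel's ray), 0 where there is no reading), "fov_y" (degrees; the focal length in pixels is half the picture's height over the tangent of half this angle, whatever the lens; pixels are square), "cx", "cy" (the principal point, pixels), "R" (3x3) and "t" (3): a world point X has camera coordinates R X + t. Camera axes: x right, y down, z forward; pixel columns grow to the right and rows downward; lengths in mm; the calibration is good to about 2 mm. A picture is of the moment at which its call begins.
- r.sign_off(): hands the job in, once; it reports no verdict.
Trained networks look in the newest picture that a camera, given by its name, has taken for a name from the list of things; names that differ only in an ending like _2 or _b are one class to them, and where a whole thing is asked for, a point or a joint stands for the part that bears it (a point fixed in the world has none). Each returns a list of dicts, best first, with "confidence" (0 to 1); they miss things now and then, are a little off and sometimes report something else, mostly with a low value. They report only what shows in the picture. A call takes as long as a camera call. They do not tell look-alikes from the thing itself.
- nets.trace(target, camera): "mask" (420x560 bool, what is visible of it).
- nets.tip_of(target, camera): "point" ([x, y, z] in mm, in world coordinates, good to about 4 mm: a listed point, or the origin of a listed thing).
The state is a dict: "clock": time; "qpos": joint angles; "qvel": joint speeds; "joint_efforts": joint torques, N m; "eef_pos": TCP position; "tcp_rot": TCP orientation; "contact_force": force on the tool from outside, world axes, zero at the start; "wrist_torque": the same for the moment, N m; "opening": opening from 0.0 (shut) to 1.0 (fully open).
Only numpy, scipy, OpenCV 4.12 (cv2) and the standard library are available. Lean on these libraries where they do the work, as an engineer would, in place of code of your own. Each camera call takes 0.05 s, during which the arm holds its last target.

## Task

The little blue drawer chest is held shut by a spring catch that can only be released from behind, through the small hole in the floor of the groove on its top. Take the wooden dowel from its stand, find the hole with its tapered tip, press the catch gently through it, with no more force than it needs (always well under 22 N), until the drawer springs open. Then put the dowel back upright, fully home in its stand, and leave the drawer open and the things standing around undisturbed.

Things in the scene. Friction and masses are not known exactly. Their poses are not given: they have to be found in the camera images.
- chest: Blue sheet metal chest, fixed to the bench, 150 mm deep, 180 mm wide, 95 mm high. Origin under its middle; x points from the grey drawer front to the back (away from the robot at yaw 0), y to its left, z up. Screw heads stand 1.5 mm proud at the top's corners. The dowel must never press on any part of it (groove, plate, catch) with 22 N or more.
- groove (a point): The -y (right) end of the groove's floor, on its centre line: 90 mm up, at x = 25, y = -36 mm from the chest's origin; axes as the chest. The groove is a slot in the top, 5 mm deep, 14 mm wide (x), 72 mm long (y). Its floor is a flat aluminium plate 5 mm thick with one through hole, 12 mm wide, on the centre line. The hole is not measured: 10 to 62 mm from here along +y, to be seen or felt.
- drawer (a joint): How far the drawer is out, m: 0 shut, 0.055 fully out to the chest's -x; it springs out in about 1 s once the catch lets go, and stays out. The catch's flat brass head lies straight under the hole, 12 mm below the groove's floor; pushed down it resists with 4 N at first, 7 to 9 N where it lets go some 7 to 9 mm further down, and stops hard at 13 mm.
- drawer_handle (a point): Middle of the steel bar handle on the grey drawer front, 45 mm above the bench; it moves out with the drawer. It need not be touched.
- dowel_mid (a point): Centre, half-way up, of the loose wooden dowel: round, 10 mm in diameter, 140 mm long, about 30 g, with a painted red band near its top. Its z runs along the dowel from the tip to the red end. It starts upright in the stand, its tip 10 mm above the bench, so that its top 100 mm stand free above the stand.
- dowel_tip (a point): Middle of the dowel's lower end, 70 mm below its centre. The tip tapers over its last 5 mm to a flat end 7 mm in diameter.
- stand_mouth (a point): Mouth of the stand's hole, in the middle of its top, 50 mm above the bench; z up. The stand is a dark wooden block, 56 x 56 mm and 50 mm high on a 76 mm square foot, fixed to the bench. The hole is 11.5 mm wide and 40 mm deep.
- tin_gold: Bystander: tin with a yellow and blue paper label, 75 mm wide, 110 mm high, origin under its middle. To be left alone.
- squat_bottle: Bystander: small flat white bottle with a black cap, 31 x 60 mm, 107 mm high, origin under its middle. To be left alone.
- jar: Bystander: glass jar with a blue lid, 78 mm wide, 115 mm high, origin under its middle. To be left alone.
There are look-alikes about, which are no part of the job. Of the things that look like the part that bears stand_mouth, the larger one is meant.

How it is judged:
By the outcome, as a careful person would: the job done as asked, in the order asked, and still so for the second after the job is handed in, with the robot touching nothing.
It also fails if it takes over 72 s, if anything falls off the work surface, if the arm or the gripper's body presses on something with over 40 N, if the wrist force passes 120 N, or if a joint passes its speed limit or range.

## Working session

There is one attempt and no reset: what is moved stays moved. The work goes in short steps, Python scripts to look and compute and a tool call to move; the robot and the scene stay as the last step left them, time stands still between calls to the robot, and variables do not carry over. Pictures are saved under pics/ and viewed, and the job is handed in when it is done.

Besides the shell and the picture viewer there is one more tool, called after ">>>" by a JSON object that holds its "method" and its "body", one argument or row to a line. carry_out: Moves the arm, as the interface text tells. Its arguments: {"type":"object","properties":{"increments":{"type":"array","items":{"type":"array","items":{"type":"array","items":{"type":"number","minimum":-1,"maximum":1}}}},"hand":{"type":"number"},"squeeze":{"type":"number"}},"required":["increments"]}

```bash
mkdir -p pics; cat > h.py <<'E'
from rig import sense, optics, r, nets
import numpy as np, cv2
def save(f,n,crop=None,s=1):
    im=f["img"][:,:,::-1]
    if crop: im=im[crop[1]:crop[3],crop[0]:crop[2]]
    if s!=1: im=cv2.resize(im,None,fx=s,fy=s,interpolation=cv2.INTER_CUBIC)
    cv2.imwrite("pics/"+n,im)
def foc(f): return f["img"].shape[0]/2/np.tan(np.radians(f["fov_y"])/2)
def px2w(f,u,v,z=None):
    F=foc(f);u=np.asarray(u,float);v=np.asarray(v,float)
    if z is None: z=f["range_z"][v.astype(int),u.astype(int)]
    c=np.stack([(u-f["cx"])/F*z,(v-f["cy"])/F*z,z+0*u],-1)
    return (c-np.asarray(f["t"]))@np.asarray(f["R"])
def ray_plane(f,u,v,Z):
    R=np.asarray(f["R"]);t=np.asarray(f["t"]);F=foc(f)
    C=-R.T@t; d=R.T@np.array([(u-f["cx"])/F,(v-f["cy"])/F,1.]);return C+d*(Z-C[2])/d[2]
def w2px(f,X):
    c=np.asarray(f["R"])@np.asarray(X,float)+np.asarray(f["t"]);F=foc(f)
    return c[0]/c[2]*F+f["cx"],c[1]/c[2]*F+f["cy"],c[2]
E
python3 - <<'E'
from h import *
s=sense();print(s, r.tip_reach)
for c in ["scene","top","wrist"]:
    f=optics.grab_frame(c);save(f,c+"0.png");print(c,f["fov_y"],-np.asarray(f["R"]).T@f["t"])
    for n in ["chest","groove","dowel_mid","dowel_tip","stand_mouth","drawer_handle","tin_gold","squat_bottle","jar"]:
        print(n,[(np.round(d["point"]),round(d["confidence"],2)) for d in nets.tip_of(n,c)][:3])
print(sense()["clock"])
E
```

```text
{'clock': 0.0, 'qpos': array([-1.27139799e+00,  3.53658253e-01,  1.63414462e+00,  2.22592528e-05,
        1.15524001e+00, -2.36832292e-03]), 'qvel': array([ 0.00079101,  0.00038248,  0.00094355, -0.0011585 , -0.00069276,
       -0.00015553]), 'joint_efforts': array([-2.93972858e-03, -6.05258131e+01, -3.42070270e+01, -2.01999760e-04,
        9.50241432e-03,  2.65224941e-05]), 'eef_pos': array([ 185.64271615, -596.30605085,  252.55088208]), 'tcp_rot': array([-3.14014248e+00, -2.37863027e-05,  3.01757644e-01]), 'contact_force': array([1.01485736, 0.16459271, 0.36923151]), 'wrist_torque': array([-0.00638008,  0.03794121,  0.03487743]), 'opening': 1.0011011152958265} 22.0
scene 57.94569425818628 [254.88932956 517.39449454 702.96417108]
chest [(array([610.,  42.,   3.]), 0.66)]
groove [(array([630.,  -2.,  90.]), 0.96), (array([ 680., -237.,   -0.]), 0.66)]
dowel_mid [(array([ 556., -245.,   79.]), 0.61)]
dowel_tip []
stand_mouth [(array([ 532., -127.,   38.]), 0.75), (array([ 548., -245.,   47.]), 0.57)]
drawer_handle [(array([494.,  52.,  41.]), 0.74)]
tin_gold [(array([ 681., -236.,    1.]), 0.59)]
squat_bottle [(array([ 678., -335.,   -5.]), 0.77)]
jar [(array([618., 346.,   1.]), 0.72), (array([ 554., -247.,   79.]), 0.5)]
top 50.34613139570793 [ 418.11431719   49.54668025 1239.86906554]
chest [(array([614.,  40.,   2.]), 0.81)]
groove [(array([625.,   0.,  84.]), 0.6)]
dowel_mid [(array([ 550., -244.,   79.]), 0.52)]
dowel_tip [(array([627.,   0.,  86.]), 0.3)]
stand_mouth [(array([ 533., -127.,   35.]), 0.78)]
drawer_handle [(array([498.,  56.,  42.]), 0.55)]
tin_gold [(array([ 679., -237.,    2.]), 0.83)]
squat_bottle [(array([ 677., -339.,   -2.]), 0.79)]
jar [(array([619., 344.,  -3.]), 0.91)]
wrist 65.58939205187338 [ 256.6693124  -574.04122533  374.88686055]
chest []
groove []
dowel_mid []
dowel_tip []
stand_mouth []
drawer_handle []
tin_gold []
squat_bottle []
jar []
1.5
```

View pics/scene0.png

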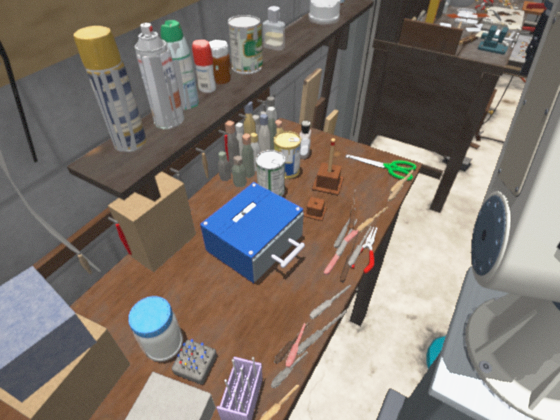

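View pics/top0.png

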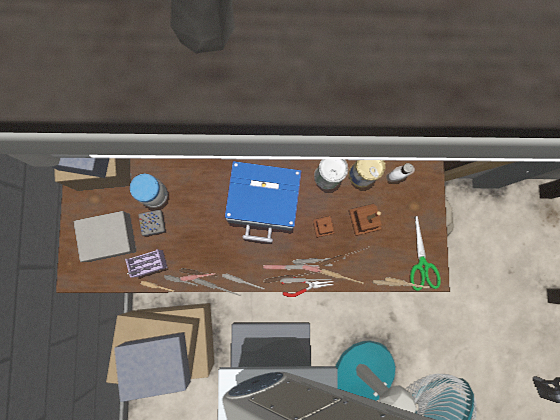

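View pics/wrist0.png

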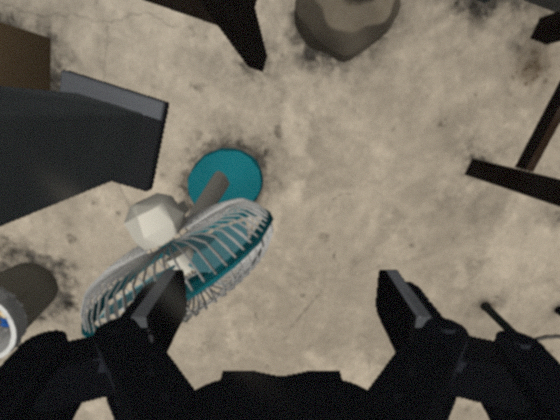

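```bash
python3 - <<'E'
from h import *
f=optics.grab_frame("scene");save(f,"sA.png",(200,100,430,290),3.4)
np.savez("s.npz",**f)
# shelf edge points
for u,v in [(130,165),(180,130),(250,85),(300,50),(112,150),(350,20),(250,75)]:
    print(u,v,px2w(f,u,v))
for u,v in [(331,158),(327,185)]:
    print(u,v,px2w(f,u,v))
f=optics.grab_frame("top");save(f,"tA.png",(220,150,440,250),3.6)
np.savez("t.npz",**f)
print("top")
for u,v in [(265,143),(300,150),(372,145),(376,213),(365,218),(265,183),(260,200)]:
    print(u,v,px2w(f,u,v))
E
```

```text
130 165 [760.96706351 193.23595349 278.29857854]
180 130 [759.7642671   60.60623006 277.51549538]
250 85 [ 742.87226155 -165.21002111  279.05323692]
300 50 [ 738.24099703 -399.78467213  278.27475963]
112 150 [823.4968258  178.54317877 278.5880026 ]
350 20 [ 717.99112136 -690.20722042  273.48463152]
250 75 [ 771.16814881 -207.19739462  279.19362801]
331 158 [ 549.6664456  -240.11643764   93.54171012]
327 185 [ 543.81817661 -220.01822638   17.43010061]
top
265 143 [492.92828642  46.65581863 976.52516708]
300 150 [492.92013487  24.01161198 961.0875595 ]
372 145 [492.58278988 -18.95671692 975.63264977]
376 213 [ 552.34902772 -238.82105096  147.27277662]
365 218 [ 550.26442639 -233.43610329   52.79730974]
265 183 [637.47441546  36.62314582  88.87290675]
260 200 [591.55193132  49.51338846  94.63172137]
```

View pics/sA.png

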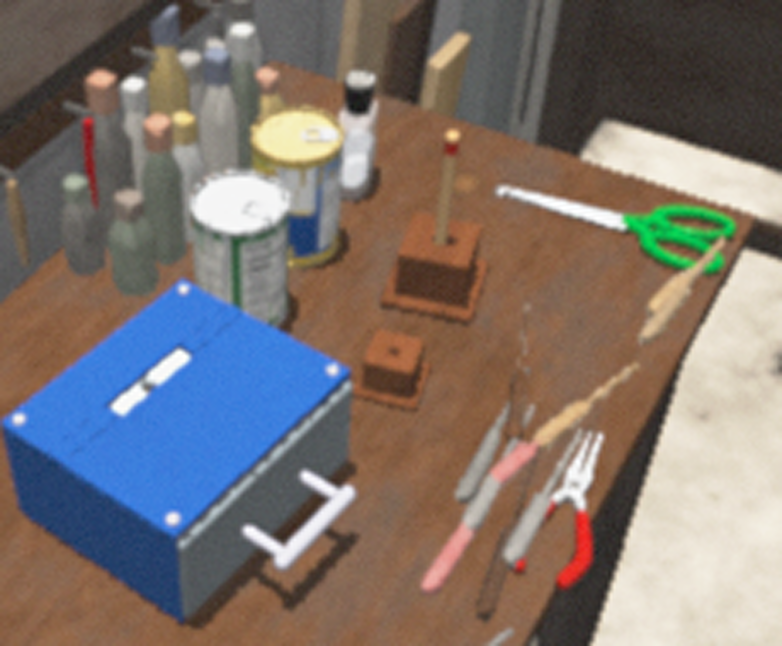

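View pics/tA.png

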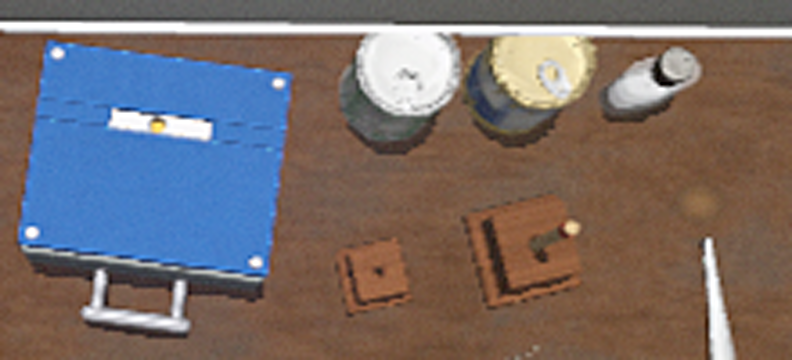

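```bash
python3 - <<'E'
from h import *
s=np.load("s.npz");t=np.load("t.npz")
S=lambda u,v:(200+u/3.4,100+v/3.4)
T=lambda u,v:(220+u/3.6,150+v/3.6)
print("dowel top",ray_plane(s,*S(453,134),150),ray_plane(t,*T(571,229),150))
print("mouth",ray_plane(s,*S(443,243),50),ray_plane(t,*T(541,253),50))
print("hole",ray_plane(s,*S(148,385),88),ray_plane(t,*T(157,125),84))
print("groove ends scene",[ray_plane(s,*S(*p),90).round(1) for p in [(116,408),(186,354)]])
print("groove ends top",[ray_plane(t,*T(*p),90).round(1) for p in [(111,118),(213,130)]])
print("screws top",[ray_plane(t,*T(*p),96).round(1) for p in [(57,53),(278,83),(256,262),(32,232)]])
print("screws sc",[ray_plane(s,*S(*p),96).round(1) for p in [(14,420),(183,289),(333,370),(173,519)]])
w=optics.grab_frame("wrist");R=np.asarray(w["R"]);print(R.round(3))
E
```

```text
dowel top [ 550.59096531 -242.16633373  150.        ] [ 550.51247317 -244.59274621  150.        ]
mouth [ 546.6791042  -239.39622266   50.        ] [ 544.43753897 -248.31239523   50.        ]
hole [634.1892597   40.89659574  88.        ] [633.78287332  40.20278058  84.        ]
groove ends scene [array([638.9,  70.6,  90. ]), array([627.6,   4.7,  90. ])]
groove ends top [array([637.6,  73.6,  90. ]), array([ 6.292e+02, -4.000e-01,  9.000e+01])]
screws top [array([684.1, 112.9,  96. ]), array([663.1, -47.5,  96. ]), array([532.4, -30.8,  96. ]), array([553.4, 129.2,  96. ])]
screws sc [array([685.2, 117.5,  96. ]), array([662.4, -44.6,  96. ]), array([531.4, -28. ,  96. ]), array([552.3, 132.1,  96. ])]
[[ 0.296 -0.955 -0.   ]
 [-0.913 -0.283  0.294]
 [-0.281 -0.087 -0.956]]
```

>>> {"method": "carry_out", "body": {
  "increments": [
    [[0.08, -0.04, 0, 0, 0, -0.11], [0.16, -0.08, 0, 0, 0, -0.22], [0.24, -0.12, 0, 0, 0, -0.33], [0.32, -0.16, 0, 0, 0, -0.44], [0.4, -0.2, 0, 0, 0, -0.55]]
  ]
}}

```text
clock: 2.07
eef_pos: [315.6, -471.6, 253.4]
tcp_rot: [3.141, 0.0, 0.883]
contact_force: [1.7, -0.3, -0.4]
opening: 0.999
```

>>> {"method": "carry_out", "body": {
  "increments": [
    [[0.09, 0.01, 0, 0, 0, -0.11], [0.18, 0.02, 0, 0, 0, -0.22], [0.27, 0.03, 0, 0, 0, -0.33], [0.36, 0.04, 0, 0, 0, -0.44], [0.45, 0.05, 0, 0, 0, -0.537]]
  ]
}}

```text
clock: 2.48
eef_pos: [446.3, -345.7, 253.5]
tcp_rot: [3.141, 0.0, 1.446]
contact_force: [-0.2, 0.2, 0.5]
opening: 1.002
```

```bash
cat >> h.py <<'E'
from scipy.spatial.transform import Rotation as Ro
def inc(cur_xyz,cur_rpy,tgt_xyz,tgt_yaw=None):
    R=Ro.from_euler("xyz",cur_rpy); d=R.inv().apply(np.array(tgt_xyz)-cur_xyz)/400
    rv=None
    if tgt_yaw is not None: rv=(R.inv()*Ro.from_euler("xyz",[np.pi,0,tgt_yaw])).as_rotvec()/np.radians(60)
    return d.round(4),None if rv is None else rv.round(4)
E
python3 - <<'E'
from h import *
s=sense();print(s["eef_pos"],s["tcp_rot"])
print(inc(s["eef_pos"],s["tcp_rot"],[550.5,-243.5,253],1.44))
f=optics.grab_frame("wrist");save(f,"w1.png")
E
```

```text
[ 446.26211464 -345.70988396  253.49509136] [3.14122613e+00 2.15162720e-04 1.44595406e+00]
(array([0.286 , 0.2267, 0.0013]), array([0.0004, 0.0002, 0.0057]))
```

View pics/w1.png

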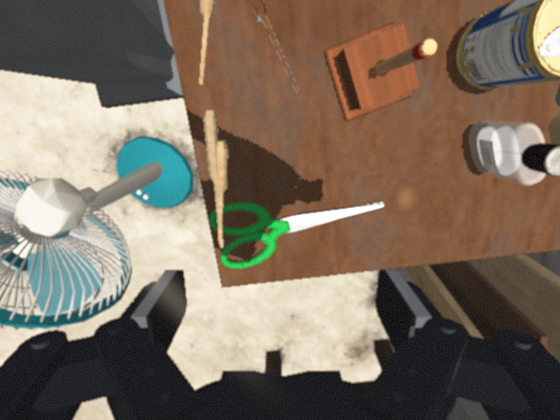

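>>> {"method": "carry_out", "body": {
  "increments": [
    [[0.07, 0.057, 0, 0, 0, 0], [0.14, 0.114, 0, 0, 0, 0], [0.22, 0.17, 0, 0, 0, 0], [0.286, 0.227, 0, 0, 0, 0], [0.286, 0.227, 0, 0, 0, 0]]
  ]
}}

```text
clock: 2.95
eef_pos: [554.1, -241.7, 253.5]
tcp_rot: [3.139, -0.001, 1.443]
contact_force: [0.0, -0.7, -0.4]
opening: 1.0
```

```bash
python3 - <<'E'
from h import *
s=sense();print(s["eef_pos"],s["tcp_rot"])
f=optics.grab_frame("wrist");save(f,"w2.png");np.savez("w2.npz",**f)
R=Ro.from_euler("xyz",s["tcp_rot"])
for z in (150,60,50):
    print(z,w2px(f,[s["eef_pos"][0],s["eef_pos"][1],z]))
E
```

```text
[ 554.05719526 -241.72454306  253.46291496] [ 3.13918360e+00 -1.40736188e-03  1.44306148e+00]
150 (np.float64(281.6808923704722), np.float64(220.36798322624725), np.float64(237.3096283092396))
60 (np.float64(281.23171166770567), np.float64(191.6218583349635), np.float64(323.3742823849884))
50 (np.float64(281.19613773741554), np.float64(189.3452408474007), np.float64(332.9370217267383))
```

View pics/w2.png

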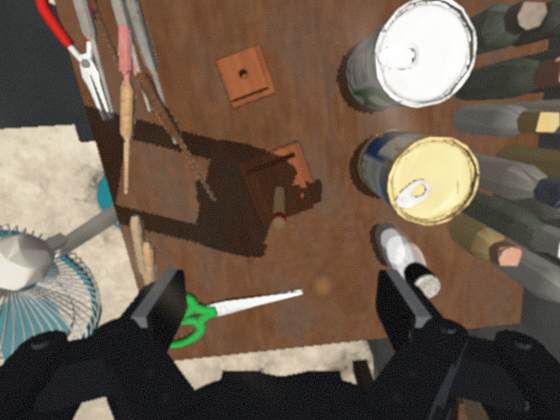

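```bash
python3 - <<'E'
from h import *
f=np.load("w2.npz");save(f,"w2z.png",(230,130,330,240),5.4)
E
```

```text
(no output)
```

View pics/w2z.png

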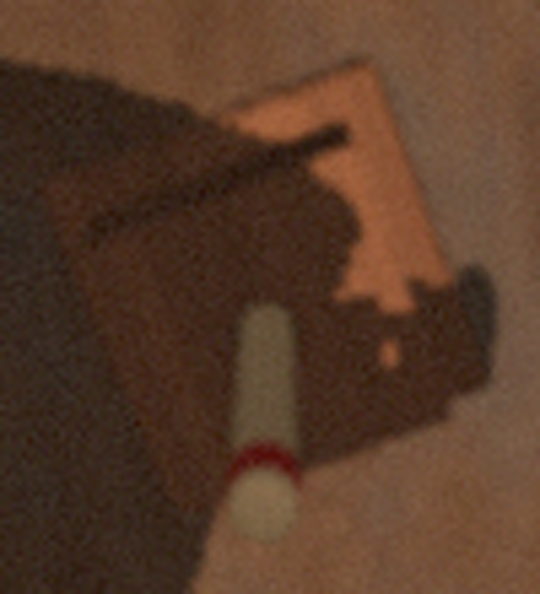

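>>> {"method": "carry_out", "body": {
  "increments": [
    [[-0.006, -0.006, 0.08, 0, 0, 0], [-0.006, -0.006, 0.16, 0, 0, 0], [-0.006, -0.006, 0.24, 0, 0, 0], [-0.006, -0.006, 0.32, 0, 0, 0], [-0.006, -0.006, 0.356, 0, 0, 0]]
  ]
}}

```text
clock: 3.42
eef_pos: [544.6, -247.5, 107.1]
tcp_rot: [-3.137, -0.001, 1.439]
contact_force: [-0.2, 0.5, -0.8]
opening: 0.999
```

```bash
python3 - <<'E'
from h import *
f=optics.grab_frame("wrist");save(f,"w3.png")
s=sense();print(s["eef_pos"],s["tcp_rot"],s["contact_force"])
f=optics.grab_frame("scene");save(f,"s3.png",(270,80,410,220),4)
E
```

```text
[ 543.85401028 -247.11714581  105.68915549] [-3.13450437e+00 -1.90081106e-03  1.43926799e+00] [-2.00889455  0.1447205  -1.60664836]
```

View pics/w3.png

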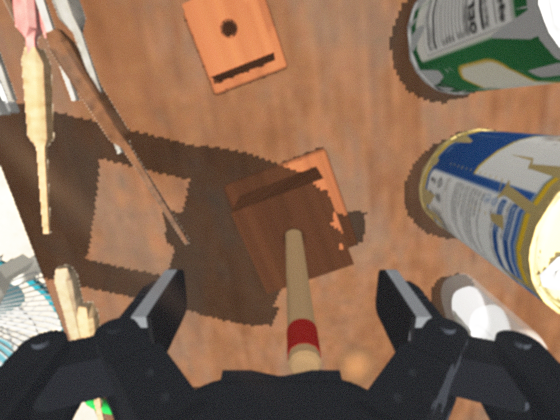

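View pics/s3.png

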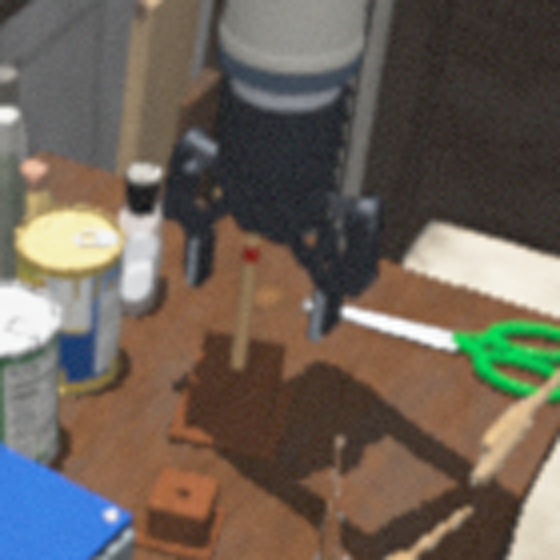

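>>> {"method": "carry_out", "body": {
  "increments": [
    [[0.004, 0.008, 0, 0, 0, 0], [0.008, 0.01, 0, 0, 0, 0], [0.008, 0.01, 0, 0, 0, 0], [0.008, 0.01, 0, 0, 0, 0], [0.008, 0.01, 0, 0, 0, 0]]
  ]
}}

```text
clock: 3.93
eef_pos: [552.3, -245.1, 112.0]
tcp_rot: [3.14, 0.0, 1.44]
contact_force: [-0.8, 0.6, 0.2]
opening: 0.997
```

```bash
python3 - <<'E'
from h import *
f=optics.grab_frame("wrist");save(f,"w4.png");np.savez("w4.npz",**f)
s=sense();print(s["eef_pos"],s["tcp_rot"],s["contact_force"])
p=s["eef_pos"]
for z in (150,50): print(w2px(f,[p[0],p[1],z]))
E
```

```text
[ 552.15648078 -245.09465129  111.77557443] [3.14030226e+00 4.47303312e-04 1.44024718e+00] [-0.41518025 -1.06947117 -1.18884661]
(np.float64(283.356645954787), np.float64(363.6115693701751), np.float64(102.05261948885723))
(np.float64(281.8476914610393), np.float64(241.77101314758946), np.float64(197.6231895998005))
```

View pics/w4.png

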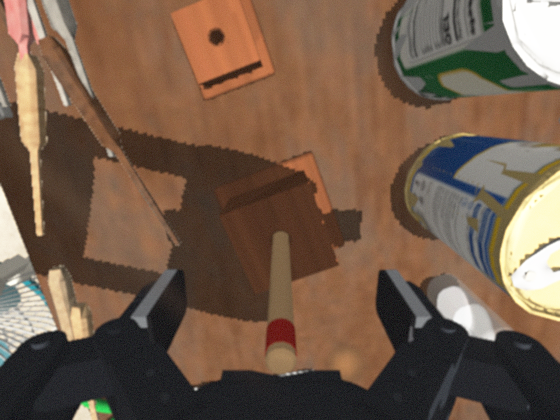

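>>> {"method": "carry_out", "body": {
  "hand": 1,
  "squeeze": 50,
  "increments": [
    [[0.004, -0.002, 0, 0, 0, 0], [0.004, -0.002, 0, 0, 0, 0], [0.004, -0.002, 0, 0, 0, 0], [0.004, -0.002, 0, 0, 0, 0], [0.004, -0.002, 0, 0, 0, 0]]
  ]
}}

```text
clock: 4.4
eef_pos: [551.1, -243.2, 110.8]
tcp_rot: [-3.141, -0.0, 1.44]
contact_force: [-0.1, -0.5, -0.1]
opening: 0.3
```

>>> {"method": "carry_out", "body": {
  "increments": [
    [[0, 0, 0, 0, 0, 0], [0, 0, 0, 0, 0, 0], [0, 0, 0, 0, 0, 0], [0, 0, 0, 0, 0, 0], [0, 0, 0, 0, 0, 0]]
  ]
}}

```text
clock: 4.82
eef_pos: [551.4, -243.3, 110.9]
tcp_rot: [3.141, 0.0, 1.44]
contact_force: [0.9, -0.1, -0.5]
opening: 0.101
```

```bash
python3 - <<'E'
from h import *
f=optics.grab_frame("wrist");save(f,"w5.png");np.savez("w5.npz",**f)
s=sense();print(s["eef_pos"],s["tcp_rot"],s["contact_force"],s["wrist_torque"],s["opening"])
p=s["eef_pos"]
for z in (150,50): print(w2px(f,[p[0],p[1],z]))
E
```

```text
[ 551.37728452 -243.30668055  110.95416307] [3.14119934e+00 7.84870330e-05 1.44006283e+00] [ 1.83780461 -0.55178021  0.07870595] [-0.06885761 -0.23537971  0.03029201] 0.09915336256074775
(np.float64(283.78371845516506), np.float64(366.1821162927417), np.float64(101.03753111773437))
(np.float64(282.2754365775698), np.float64(242.5344043799557), np.float64(196.62189021112485))
```

View pics/w5.png

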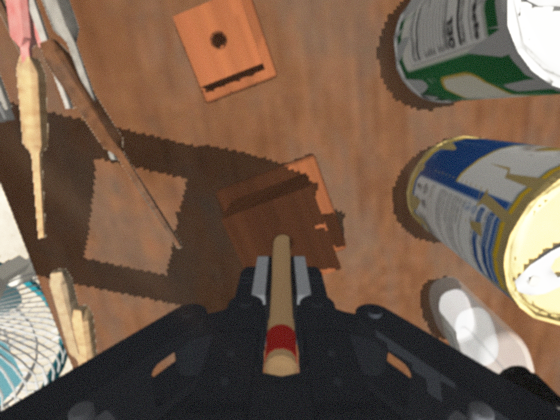

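>>> {"method": "carry_out", "body": {
  "increments": [
    [[0, 0, -0.02, 0, 0, 0], [0, 0, -0.06, 0, 0, 0], [0, 0, -0.11, 0, 0, 0], [0, 0, -0.16, 0, 0, 0], [0, 0, -0.21, 0, 0, 0]]
  ]
}}

```text
clock: 5.28
eef_pos: [550.7, -243.1, 196.1]
tcp_rot: [-3.141, -0.0, 1.44]
contact_force: [0.1, 0.2, -0.3]
opening: 0.097
```

>>> {"method": "carry_out", "body": {
  "increments": [
    [[0, 0, -0.04, 0, 0, 0], [0, 0, -0.06, 0, 0, 0], [0, 0, -0.07, 0, 0, 0], [0, 0, -0.07, 0, 0, 0], [0, 0, -0.07, 0, 0, 0]]
  ]
}}

```text
clock: 5.7
eef_pos: [550.7, -243.0, 222.2]
tcp_rot: [-3.14, -0.0, 1.44]
contact_force: [-0.3, -1.6, -1.1]
opening: 0.106
```

```bash
python3 - <<'E'
from h import *
f=optics.grab_frame("wrist");save(f,"w6.png",(180,150,400,400),2.4);np.savez("w6.npz",**f)
s=sense();print(s["eef_pos"],s["tcp_rot"],s["contact_force"],s["wrist_torque"],s["opening"])
p=s["eef_pos"]
for dz in (39,-61,-101): print(w2px(f,[p[0],p[1],p[2]+dz]))
print(ray_plane(np.load("w5.npz"),281.5,362.5,150), "top seen")
f=optics.grab_frame("scene");save(f,"s6.png",(200,70,430,220),3.4)
E
```

```text
[ 550.57936541 -242.9897486   221.83710178] [-3.13993983e+00 -4.79821273e-04  1.44010127e+00] [ 0.21647449 -0.56064022 -0.61633991] [-0.00162751 -0.01016003  0.01750045] 0.10275495718068203
(np.float64(283.0898463305908), np.float64(365.01615335769105), np.float64(101.43004998089583))
(np.float64(282.15795515015094), np.float64(242.2370882725786), np.float64(197.0251693157697))
(np.float64(281.99724703743516), np.float64(221.06338017768547), np.float64(235.26321704971923))
[ 550.85720054 -241.8337627   150.        ] top seen
```

View pics/w6.png

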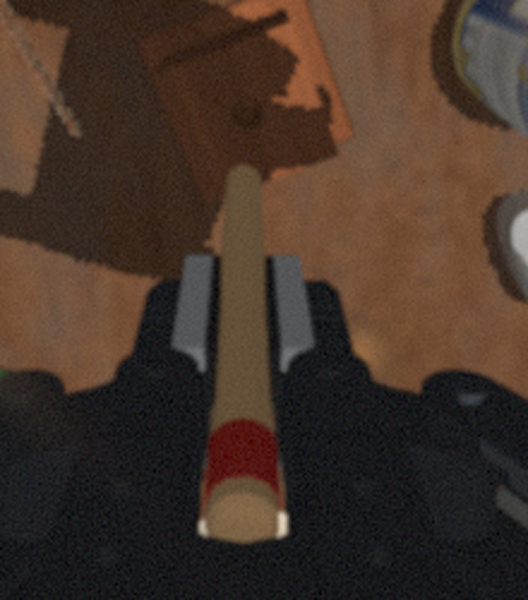

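View pics/s6.png

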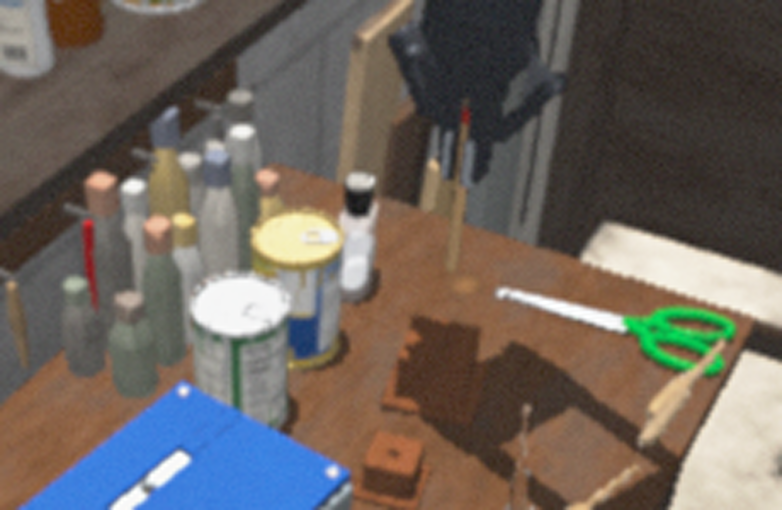

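```bash
python3 - <<'E'
from h import *
f=np.load("w6.npz")
print(ray_plane(f,282.9,197.9,50),ray_plane(f,281.3,221.7,121))
s=sense();print(s["eef_pos"],s["tcp_rot"])
# chest pose estimate
top=np.array([[684.1,112.9],[663.1,-47.5],[532.4,-30.8],[553.4,129.2]]);sc=np.array([[685.2,117.5],[662.4,-44.6],[531.4,-28.],[552.3,132.1]])
for q in (top,sc):
    c=q.mean(0);a=np.arctan2(-(q[0]-q[1])[0],(q[0]-q[1])[1]);b=np.arctan2((q[1]-q[2])[1],(q[1]-q[2])[0]);print(c,a,b)
    Rz=np.array([[np.cos(a),-np.sin(a)],[np.sin(a),np.cos(a)]]);print("groove",c+Rz@[25,-36],c+Rz@[25,36])
E
```

```text
[ 551.43043226 -244.28370191   50.        ] [ 550.02414094 -243.34998571  121.        ]
[ 550.56174896 -242.97943259  221.70514507] [-3.13968003e+00 -5.47296982e-04  1.44016165e+00]
[608.25  40.95] -0.13018225568422137 -0.12708491339826727
groove [628.36512137   2.00925152] [637.71179116  73.40000557]
[607.825  44.25 ] -0.13973723074875796 -0.126045768813875
groove [627.56713093   5.11883254] [637.59550056  76.41702188]
```

>>> {"method": "carry_out", "body": {
  "increments": [
    [[0.04, 0.007, 0, 0, 0, 0], [0.11, 0.02, 0, 0, 0, 0], [0.19, 0.034, 0, 0, 0, 0], [0.27, 0.048, 0, 0, 0, 0], [0.35, 0.062, 0, 0, 0, 0]]
  ]
}}

```text
clock: 6.22
eef_pos: [593.8, -106.4, 221.8]
tcp_rot: [-3.14, -0.0, 1.439]
contact_force: [0.6, -0.9, 0.0]
opening: 0.101
```

>>> {"method": "carry_out", "body": {
  "increments": [
    [[0.08, 0.014, 0, 0, 0, 0], [0.16, 0.028, 0, 0, 0, 0], [0.23, 0.041, 0, 0, 0, 0], [0.28, 0.05, 0, 0, 0, 0], [0.316, 0.055, 0, 0, 0, 0]]
  ]
}}

```text
clock: 6.63
eef_pos: [632.4, 16.9, 221.8]
tcp_rot: [-3.14, -0.0, 1.441]
contact_force: [-0.1, -0.5, 0.2]
opening: 0.102
```

>>> {"method": "carry_out", "body": {
  "increments": [
    [[0, 0, 0, 0, 0, 0], [0, 0, 0, 0, 0, 0], [0, 0, 0, 0, 0, 0], [0, 0, 0, 0, 0, 0]]
  ]
}}

```text
clock: 6.97
eef_pos: [631.9, 13.6, 222.6]
tcp_rot: [-3.141, 0.0, 1.439]
contact_force: [-0.1, -1.1, -0.5]
opening: 0.096
```

```bash
python3 - <<'E'
from h import *
f=optics.grab_frame("wrist");save(f,"w7.png");save(f,"w7z.png",(200,100,400,260),3.9);np.savez("w7.npz",**f)
s=sense();print(s["eef_pos"],s["tcp_rot"],s["contact_force"],s["opening"])
p=s["eef_pos"]
for dz in (39,-61,-101): print(w2px(f,[p[0],p[1],p[2]+dz]))
E
```

```text
[631.99334987  13.59650486 222.76544249] [-3.14123786e+00  2.59237093e-04  1.43880990e+00] [ 0.46738325 -0.27684365 -0.87151454] 0.10495747581434617
(np.float64(283.8762929732729), np.float64(366.2981872345635), np.float64(100.98971234960112))
(np.float64(282.47511700429067), np.float64(242.51346558516107), np.float64(196.5644106348039))
(np.float64(282.234047499424), np.float64(221.21655340664077), np.float64(234.794289948885))
```

View pics/w7.png

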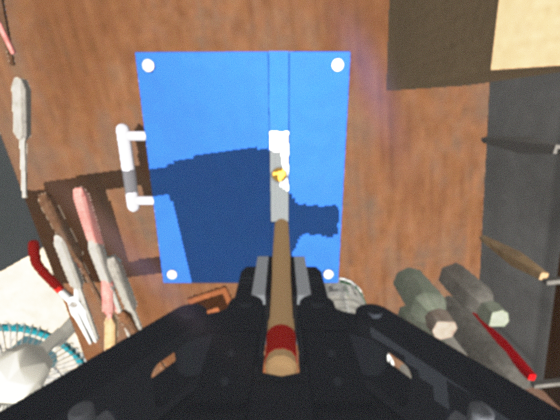

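View pics/w7z.png

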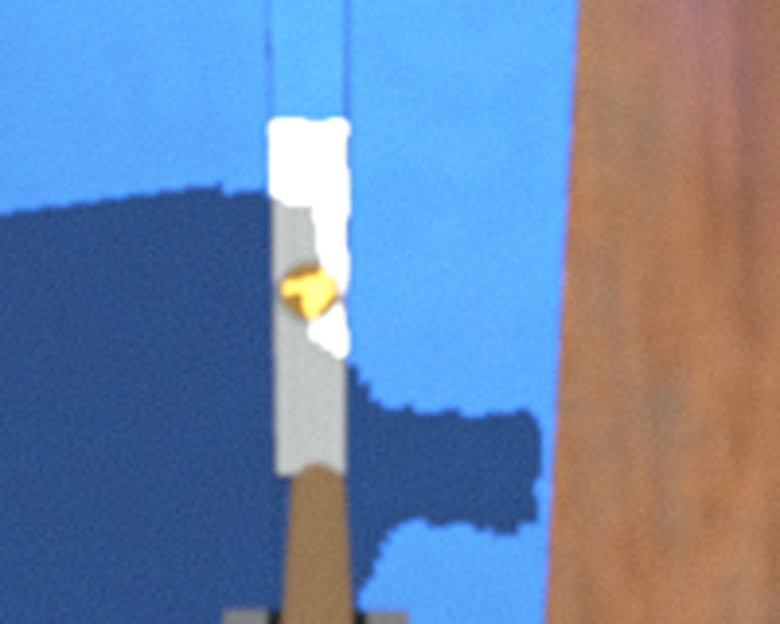

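```bash
python3 - <<'E'
from h import *
f=np.load("w7.npz")
P=lambda u,v,z:ray_plane(f,200+u/3.9,100+v/3.9,z)
print("hole",P(310,291,90),P(310,291,84)); print("far end",P(309,118,90))
print("tip",P(318,468,121))
h=P(310,291,90)
s=sense();print(inc(s["eef_pos"],s["tcp_rot"],[h[0],h[1],222.8],1.44),s["eef_pos"])
print(np.degrees(np.array(s["tcp_rot"])))
for (a,b) in [((148,65),(337,65)),((172,274),(328,274))]:
    print([ray_plane(f,*q,96.5).round(1) for q in (a,b)])
E
```

```text
hole [633.62926863  41.63182451  90.        ] [633.45375731  40.5269128   84.        ]
far end [637.96813954  75.31677651  90.        ]
tip [631.58570984  14.32440511 121.        ]
(array([ 0.07  , -0.0052, -0.0001]), array([-0.0003,  0.0002, -0.0011])) [631.99334987  13.59650486 222.76544249]
[-1.79979672e+02  1.48531913e-02  8.24377346e+01]
[array([553.1, 131.6,  96.5]), array([683.9, 114.2,  96.5])]
[array([532.5, -29.3,  96.5]), array([663.1, -46.7,  96.5])]
```

>>> {"method": "carry_out", "body": {
  "increments": [
    [[0.02, -0.002, 0, 0, 0, 0], [0.045, -0.004, 0.01, 0, 0, 0], [0.065, -0.005, 0.025, 0, 0, 0], [0.07, -0.005, 0.04, 0, 0, 0], [0.07, -0.005, 0.04, 0, 0, 0]]
  ]
}}

```text
clock: 7.43
eef_pos: [633.1, 43.8, 205.1]
tcp_rot: [-3.139, 0.0, 1.441]
contact_force: [-1.3, -0.7, 0.4]
opening: 0.1
```

>>> {"method": "carry_out", "body": {
  "increments": [
    [[0, 0, 0, 0, 0, 0], [0, 0, 0, 0, 0, 0], [0, 0, 0, 0, 0, 0], [0, 0, 0, 0, 0, 0]]
  ]
}}

```text
clock: 7.77
eef_pos: [634.1, 42.6, 207.2]
tcp_rot: [3.141, -0.0, 1.44]
contact_force: [0.3, 0.3, -0.3]
opening: 0.101
```

```bash
python3 - <<'E'
from h import *
f=optics.grab_frame("wrist");save(f,"w8z.png",(220,140,340,260),5);np.savez("w8.npz",**f)
s=sense();print(s["eef_pos"],s["tcp_rot"],s["contact_force"],s["opening"])
p=s["eef_pos"]
for dz in (39,-61,-101): print(w2px(f,[p[0],p[1],p[2]+dz]))
f=optics.grab_frame("scene");save(f,"s8.png",(190,130,310,250),5);
f=optics.grab_frame("top");save(f,"t8.png",(200,140,320,250),5);
E
```

```text
[634.11329373  42.57706435 207.13535193] [ 3.14117227e+00 -3.13139489e-05  1.43984663e+00] [-0.44632137  0.87759119  0.30116653] 0.1012439758414567
(np.float64(283.6866027736275), np.float64(366.0661372402638), np.float64(101.09255837272929))
(np.float64(282.21872999125475), np.float64(242.52412363783816), np.float64(196.67973076525334))
(np.float64(281.96605771782225), np.float64(221.25821979643615), np.float64(234.91459972226298))
```

View pics/w8z.png

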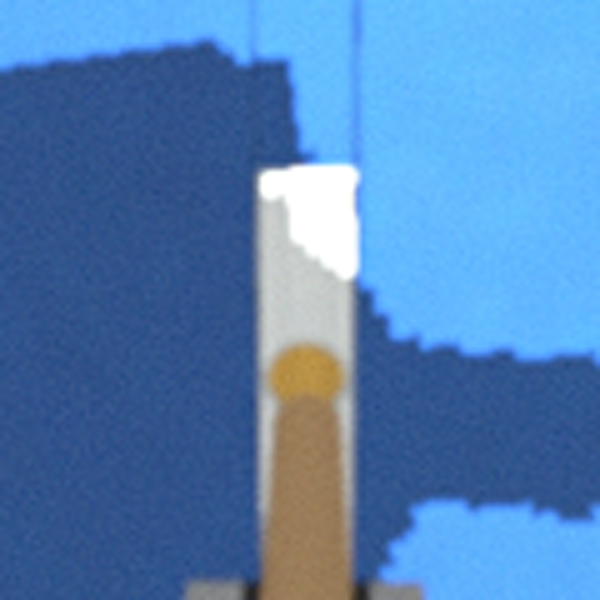

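View pics/s8.png

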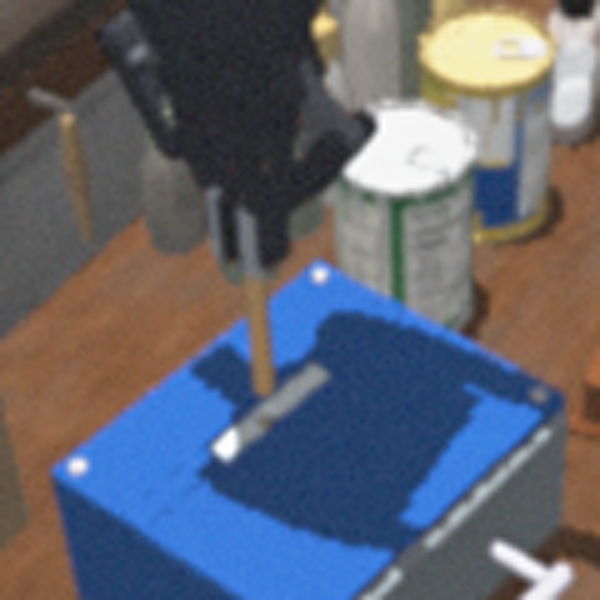

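```bash
python3 - <<'E'
from h import *
f=np.load("w8.npz")
P=lambda u,v,z:ray_plane(f,220+u/5,140+v/5,z)
print("hole far edge",P(306.5,343,90),"cols",P(268,375,90),P(345,375,90),P(258,300,95),P(355,300,95))
print("tip far edge at z106",P(307,393,106.2))
print(P(306,166,90))
E
```

```text
hole far edge [634.28802706  47.33595319  90.        ] cols [627.75079354  43.03006905  90.        ] [639.48192989  41.47332504  90.        ] [628.21082132  56.34539614  95.        ] [642.47715999  54.45248044  95.        ]
tip far edge at z106 [633.97548347  44.65141693 106.2       ]
[637.78889881  74.39857884  90.        ]
```

View pics/t8.png

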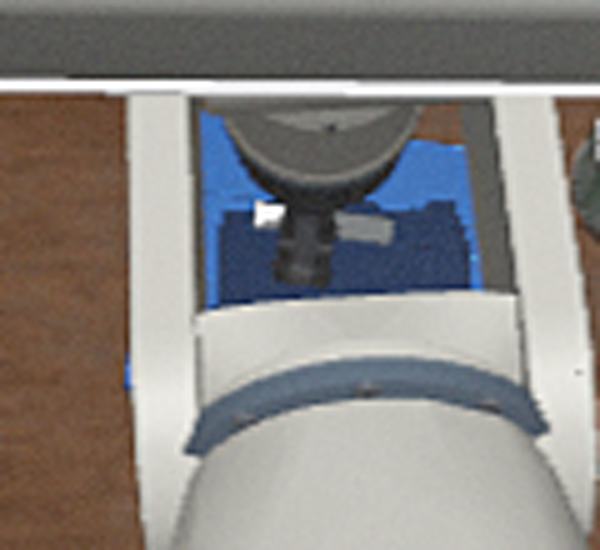

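>>> {"method": "carry_out", "body": {
  "increments": [
    [[0, 0, 0.01, 0, 0, 0], [0, 0, 0.02, 0, 0, 0], [0, 0, 0.028, 0, 0, 0], [0, 0, 0.028, 0, 0, 0], [0, 0, 0.028, 0, 0, 0]]
  ]
}}

```text
clock: 8.33
eef_pos: [633.7, 42.8, 195.2]
tcp_rot: [-3.141, 0.0, 1.44]
contact_force: [0.1, 0.5, -0.5]
opening: 0.102
```

>>> {"method": "carry_out", "body": {
  "increments": [
    [[0, 0, 0.001, 0, 0, 0], [0, 0, 0.002, 0, 0, 0], [0, 0, 0.003, 0, 0, 0], [0, 0, 0.004, 0, 0, 0], [0, 0, 0.004, 0, 0, 0]]
  ]
}}

```text
clock: 8.75
eef_pos: [633.9, 42.8, 194.0]
tcp_rot: [-3.142, 0.0, 1.44]
contact_force: [-0.9, 0.6, -0.4]
opening: 0.097
```

```bash
python3 - <<'E'
from h import *
f=optics.grab_frame("wrist");save(f,"w9z.png",(220,140,340,260),5);np.savez("w9.npz",**f)
s=sense();print(s["eef_pos"],s["tcp_rot"],s["contact_force"],s["wrist_torque"],s["opening"])
E
```

```text
[633.96249934  42.82424695 194.10455132] [-3.14159103e+00 -2.36240447e-05  1.44010835e+00] [ 0.11948089 -0.58453071 -0.45184979] [-0.00265188 -0.0113255  -0.04201283] 0.10262815147575191
```

View pics/w9z.png

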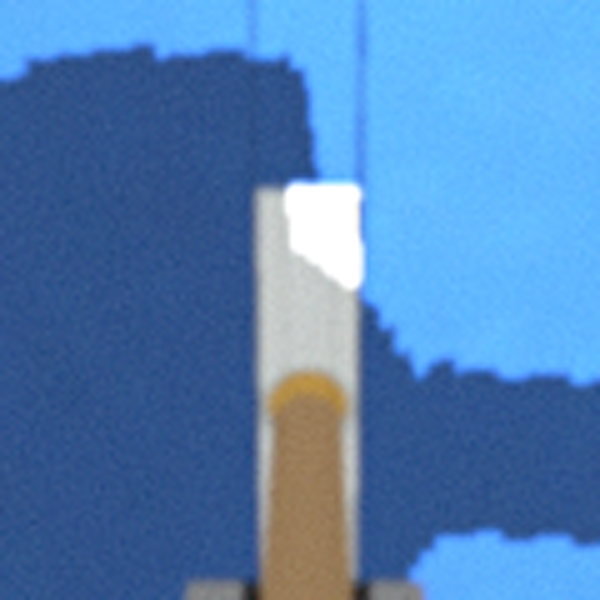

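>>> {"method": "carry_out", "body": {
  "increments": [
    [[0, 0, 0.0025, 0, 0, 0], [0, 0, 0.005, 0, 0, 0], [0, 0, 0.0075, 0, 0, 0], [0, 0, 0.01, 0, 0, 0], [0, 0, 0.01, 0, 0, 0]]
  ]
}}

```text
clock: 9.22
eef_pos: [633.8, 42.8, 189.8]
tcp_rot: [-3.141, 0.0, 1.44]
contact_force: [0.0, -0.7, 0.3]
opening: 0.101
```

>>> {"method": "carry_out", "body": {
  "increments": [
    [[0, 0, 0.0025, 0, 0, 0], [0, 0, 0.005, 0, 0, 0], [0, 0, 0.005, 0, 0, 0]]
  ]
}}

```text
clock: 9.47
eef_pos: [633.9, 42.8, 187.8]
tcp_rot: [-3.141, 0.0, 1.44]
contact_force: [-0.2, 0.5, -0.7]
opening: 0.101
```

>>> {"method": "carry_out", "body": {
  "increments": [
    [[0, 0, 0.0025, 0, 0, 0], [0, 0, 0.005, 0, 0, 0], [0, 0, 0.0075, 0, 0, 0], [0, 0, 0.01, 0, 0, 0], [0, 0, 0.01, 0, 0, 0]]
  ]
}}

```text
clock: 9.88
eef_pos: [633.8, 42.8, 183.8]
tcp_rot: [-3.141, 0.0, 1.44]
contact_force: [0.4, -0.6, -0.0]
opening: 0.099
```

>>> {"method": "carry_out", "body": {
  "increments": [
    [[0, 0, 0.0025, 0, 0, 0], [0, 0, 0.005, 0, 0, 0], [0, 0, 0.0075, 0, 0, 0], [0, 0, 0.01, 0, 0, 0], [0, 0, 0.01, 0, 0, 0]]
  ]
}}

```text
clock: 10.3
eef_pos: [633.9, 42.8, 179.8]
tcp_rot: [-3.141, 0.0, 1.44]
contact_force: [1.2, -0.3, -0.2]
opening: 0.103
```

>>> {"method": "carry_out", "body": {
  "increments": [
    [[0, 0, 0.0025, 0, 0, 0], [0, 0, 0.005, 0, 0, 0], [0, 0, 0.005, 0, 0, 0]]
  ]
}}

```text
clock: 10.55
eef_pos: [634.3, 42.8, 178.5]
tcp_rot: [3.141, -0.0, 1.44]
contact_force: [-0.5, -0.7, 2.8]
opening: 0.1
```

>>> {"method": "carry_out", "body": {
  "increments": [
    [[0, 0, 0.0025, 0, 0, 0], [0, 0, 0.005, 0, 0, 0], [0, 0, 0.005, 0, 0, 0]]
  ]
}}

```text
clock: 10.8
eef_pos: [634.3, 42.8, 176.6]
tcp_rot: [3.141, -0.0, 1.44]
contact_force: [-1.2, -0.3, 6.4]
opening: 0.102
```

>>> {"method": "carry_out", "body": {
  "increments": [
    [[0, 0, 0.0025, 0, 0, 0], [0, 0, 0.005, 0, 0, 0], [0, 0, 0.005, 0, 0, 0]]
  ]
}}

```text
clock: 11.05
eef_pos: [634.3, 42.8, 174.7]
tcp_rot: [3.141, -0.0, 1.44]
contact_force: [-1.3, -0.0, 6.4]
opening: 0.1
```

Contact with the catch at about 78 mm, spring force as expected. Continuing.

>>> {"method": "carry_out", "body": {
  "increments": [
    [[0, 0, 0.0025, 0, 0, 0], [0, 0, 0.0025, 0, 0, 0], [0, 0, 0.0025, 0, 0, 0]]
  ]
}}

```text
clock: 11.3
eef_pos: [634.3, 42.8, 173.8]
tcp_rot: [3.141, -0.0, 1.44]
contact_force: [-1.5, -1.0, 6.7]
opening: 0.1
```

>>> {"method": "carry_out", "body": {
  "increments": [
    [[0, 0, 0.0025, 0, 0, 0], [0, 0, 0.0025, 0, 0, 0], [0, 0, 0.0025, 0, 0, 0]]
  ]
}}

```text
clock: 11.55
eef_pos: [634.3, 42.9, 172.9]
tcp_rot: [3.141, -0.0, 1.44]
contact_force: [-1.0, 0.8, 7.3]
opening: 0.103
```

>>> {"method": "carry_out", "body": {
  "increments": [
    [[0, 0, 0.0025, 0, 0, 0], [0, 0, 0.0025, 0, 0, 0], [0, 0, 0.0025, 0, 0, 0]]
  ]
}}

```text
clock: 11.8
eef_pos: [634.3, 42.8, 171.7]
tcp_rot: [3.141, -0.0, 1.44]
contact_force: [-1.6, 0.1, 5.8]
opening: 0.102
```

```bash
python3 - <<'E'
from h import *
f=optics.grab_frame("scene");save(f,"s10.png",(180,130,330,290),3.7)
s=sense();print(s["eef_pos"],s["contact_force"])
E
```

```text
[634.33516727  42.82545788 171.77458759] [-0.99794028 -0.09500986  6.89254191]
```

View pics/s10.png

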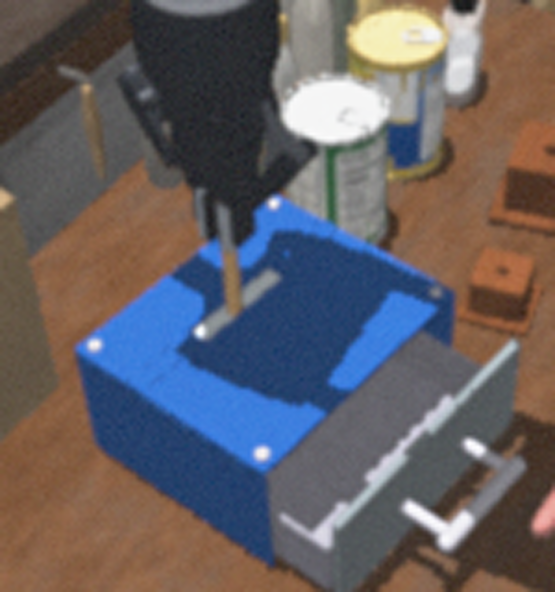

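>>> {"method": "carry_out", "body": {
  "increments": [
    [[0, 0, -0.01, 0, 0, 0], [0, 0, -0.025, 0, 0, 0], [0, 0, -0.045, 0, 0, 0], [0, 0, -0.065, 0, 0, 0], [0, 0, -0.08, 0, 0, 0]]
  ]
}}

```text
clock: 12.27
eef_pos: [634.1, 42.8, 204.2]
tcp_rot: [3.141, -0.0, 1.44]
contact_force: [0.7, 0.2, 0.3]
opening: 0.1
```

>>> {"method": "carry_out", "body": {
  "increments": [
    [[0, 0, -0.02, 0, 0, 0], [0, 0, -0.035, 0, 0, 0], [0, 0, -0.046, 0, 0, 0], [0, 0, -0.046, 0, 0, 0], [0, 0, -0.046, 0, 0, 0]]
  ]
}}

```text
clock: 12.68
eef_pos: [634.0, 42.8, 221.7]
tcp_rot: [3.141, -0.0, 1.44]
contact_force: [-0.3, 0.5, -1.3]
opening: 0.098
```

```bash
python3 - <<'E'
from h import *
s=sense();print(s["eef_pos"],s["tcp_rot"],s["contact_force"],s["opening"])
print(inc(s["eef_pos"],s["tcp_rot"],[551.2,-243.6,222],1.44))
E
```

```text
[634.03327326  42.82929917 221.67661388] [ 3.14123758e+00 -6.32674638e-05  1.44019457e+00] [-0.27992927  0.52997197 -1.25422595] 0.0976377606347598
(array([-0.7369, -0.1121, -0.0009]), array([ 0.0003, -0.0001,  0.0002]))
```

>>> {"method": "carry_out", "body": {
  "increments": [
    [[-0.03, -0.005, 0, 0, 0, 0], [-0.1, -0.015, 0, 0, 0, 0], [-0.18, -0.027, 0, 0, 0, 0], [-0.27, -0.041, 0, 0, 0, 0], [-0.36, -0.055, 0, 0, 0, 0]]
  ]
}}

```text
clock: 13.1
eef_pos: [592.1, -98.8, 220.9]
tcp_rot: [-3.141, 0.0, 1.441]
contact_force: [1.0, -1.0, -0.1]
opening: 0.099
```

>>> {"method": "carry_out", "body": {
  "increments": [
    [[-0.09, -0.014, 0, 0, 0, 0], [-0.18, -0.027, 0, 0, 0, 0], [-0.26, -0.04, 0, 0, 0, 0], [-0.33, -0.05, 0, 0, 0, 0], [-0.377, -0.057, 0, 0, 0, 0]]
  ]
}}

```text
clock: 13.52
eef_pos: [549.3, -246.7, 221.0]
tcp_rot: [-3.141, 0.001, 1.439]
contact_force: [0.5, -0.3, -0.2]
opening: 0.101
```

>>> {"method": "carry_out", "body": {
  "increments": [
    [[0, 0, 0, 0, 0, 0], [0, 0, 0, 0, 0, 0], [0, 0, 0, 0, 0, 0], [0, 0, 0, 0, 0, 0], [0, 0, 0, 0, 0, 0]]
  ]
}}

```text
clock: 13.93
eef_pos: [551.3, -242.7, 221.4]
tcp_rot: [-3.141, -0.0, 1.441]
contact_force: [0.1, -0.5, -0.4]
opening: 0.099
```

```bash
python3 - <<'E'
from h import *
s=sense();print(s["eef_pos"],s["tcp_rot"],s["contact_force"],s["opening"])
f=optics.grab_frame("wrist");save(f,"w11z.png",(230,130,340,240),5.4);np.savez("w11.npz",**f)
s=sense();print(s["eef_pos"],s["tcp_rot"])
print(inc(s["eef_pos"],s["tcp_rot"],[551.2,-243.4,222],1.44))
E
```

```text
[ 551.34164838 -242.74196512  221.40738375] [-3.14146520e+00 -1.73563532e-04  1.44132205e+00] [ 0.05027995 -0.5356629  -0.38850789] 0.09902210802987281
[ 551.37693188 -242.7439993   221.42955905] [-3.14148595e+00 -1.14588556e-04  1.44140993e+00]
(array([-0.0017, -0.0002, -0.0014]), array([-0.0001, -0.0001,  0.0013]))
```

View pics/w11z.png

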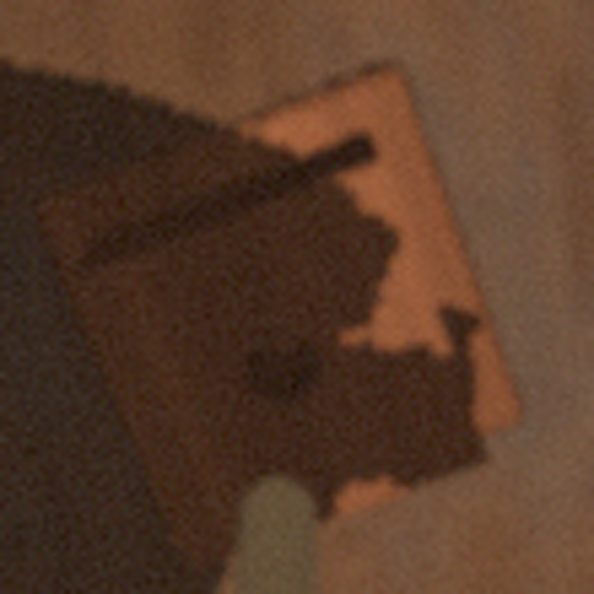

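```bash
python3 - <<'E'
from h import *
f=np.load("w11.npz")
P=lambda u,v,z:ray_plane(f,230+u/5.4,130+v/5.4,z)
print("hole",P(282,371,50),"tipfar",P(280,474,120.5), "tip ctr", P(280,474,120.5)[:2]-3.5*np.array([.13,.99]))
E
```

```text
hole [ 551.47295623 -244.43517485   50.        ] tipfar [ 551.49982133 -240.01313578  120.5       ] tip ctr [ 551.04482133 -243.47813578]
```

>>> {"method": "carry_out", "body": {
  "increments": [
    [[-0.002, 0, 0.03, 0, 0, 0], [-0.002, 0, 0.08, 0, 0, 0], [-0.002, 0, 0.12, 0, 0, 0], [-0.002, 0, 0.15, 0, 0, 0], [-0.002, 0, 0.16, 0, 0, 0]]
  ]
}}

```text
clock: 14.4
eef_pos: [549.9, -243.6, 154.8]
tcp_rot: [-3.138, -0.001, 1.441]
contact_force: [-0.3, 0.6, -0.8]
opening: 0.105
```

>>> {"method": "carry_out", "body": {
  "increments": [
    [[0, 0, 0, 0, 0, 0], [0, 0, 0, 0, 0, 0], [0, 0, 0, 0, 0, 0], [0, 0, 0, 0, 0, 0]]
  ]
}}

```text
clock: 14.73
eef_pos: [551.6, -244.7, 158.4]
tcp_rot: [3.14, 0.0, 1.44]
contact_force: [-0.0, 0.1, -1.2]
opening: 0.099
```

```bash
python3 - <<'E'
from h import *
f=optics.grab_frame("wrist");save(f,"w12z.png",(230,160,340,270),5.4);np.savez("w12.npz",**f)
s=sense();print(s["eef_pos"],s["tcp_rot"],s["contact_force"])
E
```

```text
[ 551.50268672 -244.65366912  158.34224696] [3.14020224e+00 4.41830187e-04 1.44014389e+00] [0.8236268  0.07623525 0.58575712]
```

View pics/w12z.png

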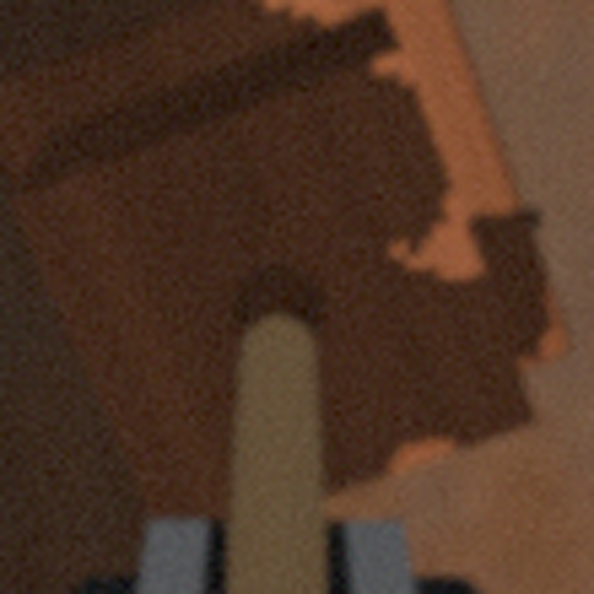

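```bash
python3 - <<'E'
from h import *
f=np.load("w12.npz")
P=lambda u,v,z:ray_plane(f,230+u/5.4,160+v/5.4,z)
print("hole",P(280,266,50)[:2]-5.75*np.array([.13,.99]),P(280,305,50)); print("tip ctr", P(280,314,57.3)[:2]-3.5*np.array([.13,.99]))
s=sense();print(s["eef_pos"])
E
```

```text
hole [ 551.80084388 -243.68657172] [ 551.82064841 -243.53469206   50.        ]
tip ctr [ 551.47518081 -245.90688892]
[ 551.50268672 -244.65366912  158.34224696]
```

>>> {"method": "carry_out", "body": {
  "increments": [
    [[0, 0, 0.002, 0, 0, 0], [0, 0, 0.004, 0, 0, 0], [0, 0, 0.004, 0, 0, 0], [0, 0, 0.004, 0, 0, 0], [0, 0, 0.004, 0, 0, 0]]
  ]
}}

```text
clock: 15.2
eef_pos: [551.0, -244.4, 155.9]
tcp_rot: [-3.142, -0.0, 1.44]
contact_force: [0.0, 0.7, -1.0]
opening: 0.1
```

```bash
python3 - <<'E'
from h import *
f=optics.grab_frame("wrist");save(f,"w13z.png",(230,160,340,270),5.4);np.savez("w13.npz",**f)
s=sense();print(s["eef_pos"],s["tcp_rot"],s["contact_force"])
E
```

```text
[ 551.0091896  -244.46397999  155.87681315] [-3.14155674e+00  9.24116096e-06  1.44011310e+00] [0.72935769 0.67043954 0.38464161]
```

View pics/w13z.png

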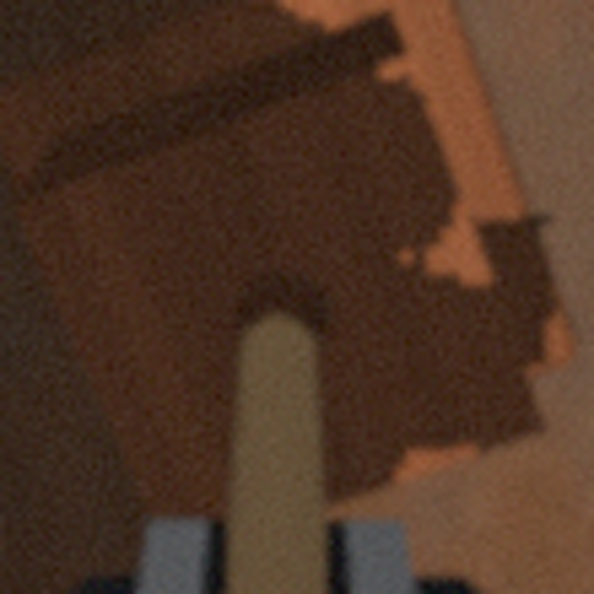

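>>> {"method": "carry_out", "body": {
  "increments": [
    [[0.003, 0.001, 0, 0, 0, 0], [0.003, 0.001, 0, 0, 0, 0], [0.003, 0.001, 0, 0, 0, 0], [0.003, 0.001, 0, 0, 0, 0]]
  ]
}}

```text
clock: 15.58
eef_pos: [551.6, -243.2, 155.9]
tcp_rot: [-3.142, -0.0, 1.44]
contact_force: [0.2, -0.3, -1.0]
opening: 0.099
```

>>> {"method": "carry_out", "body": {
  "increments": [
    [[0, 0, 0.0025, 0, 0, 0], [0, 0, 0.005, 0, 0, 0], [0, 0, 0.0075, 0, 0, 0], [0, 0, 0.01, 0, 0, 0], [0, 0, 0.01, 0, 0, 0]]
  ]
}}

```text
clock: 16.0
eef_pos: [551.5, -243.3, 151.6]
tcp_rot: [-3.141, -0.0, 1.44]
contact_force: [-0.5, -0.6, -0.3]
opening: 0.102
```

>>> {"method": "carry_out", "body": {
  "increments": [
    [[0, 0, 0.0025, 0, 0, 0], [0, 0, 0.005, 0, 0, 0], [0, 0, 0.0075, 0, 0, 0], [0, 0, 0.01, 0, 0, 0], [0, 0, 0.01, 0, 0, 0]]
  ]
}}

```text
clock: 16.42
eef_pos: [551.5, -243.2, 147.6]
tcp_rot: [-3.141, -0.0, 1.44]
contact_force: [-0.2, -0.2, -0.7]
opening: 0.102
```

>>> {"method": "carry_out", "body": {
  "increments": [
    [[0, 0, 0.005, 0, 0, 0], [0, 0, 0.01, 0, 0, 0], [0, 0, 0.01, 0, 0, 0]]
  ]
}}

```text
clock: 16.67
eef_pos: [551.4, -243.2, 143.4]
tcp_rot: [-3.141, -0.0, 1.44]
contact_force: [0.2, -0.7, -0.2]
opening: 0.1
```

>>> {"method": "carry_out", "body": {
  "increments": [
    [[0, 0, 0.005, 0, 0, 0], [0, 0, 0.01, 0, 0, 0], [0, 0, 0.015, 0, 0, 0], [0, 0, 0.015, 0, 0, 0]]
  ]
}}

```text
clock: 17.0
eef_pos: [551.5, -243.2, 137.4]
tcp_rot: [-3.141, -0.0, 1.44]
contact_force: [0.3, -0.1, -0.7]
opening: 0.102
```

>>> {"method": "carry_out", "body": {
  "increments": [
    [[0, 0, 0.005, 0, 0, 0], [0, 0, 0.01, 0, 0, 0], [0, 0, 0.015, 0, 0, 0], [0, 0, 0.02, 0, 0, 0], [0, 0, 0.02, 0, 0, 0]]
  ]
}}

```text
clock: 17.42
eef_pos: [551.4, -243.2, 129.4]
tcp_rot: [-3.141, -0.0, 1.44]
contact_force: [0.9, 1.5, -0.9]
opening: 0.102
```

Going in freely; 18.5 mm to go.

>>> {"method": "carry_out", "body": {
  "increments": [
    [[0, 0, 0.006, 0, 0, 0], [0, 0, 0.012, 0, 0, 0], [0, 0, 0.018, 0, 0, 0], [0, 0, 0.024, 0, 0, 0], [0, 0, 0.024, 0, 0, 0]]
  ]
}}

```text
clock: 17.83
eef_pos: [551.5, -243.2, 119.7]
tcp_rot: [-3.141, -0.0, 1.44]
contact_force: [-0.1, 0.6, -0.5]
opening: 0.104
```

>>> {"method": "carry_out", "body": {
  "increments": [
    [[0, 0, 0.005, 0, 0, 0], [0, 0, 0.01, 0, 0, 0], [0, 0, 0.015, 0, 0, 0], [0, 0, 0.018, 0, 0, 0], [0, 0, 0.018, 0, 0, 0]]
  ]
}}

```text
clock: 18.25
eef_pos: [551.5, -243.3, 112.8]
tcp_rot: [-3.141, -0.0, 1.44]
contact_force: [-0.2, 0.0, -0.1]
opening: 0.104
```

>>> {"method": "carry_out", "body": {
  "increments": [
    [[0, 0, 0.0025, 0, 0, 0], [0, 0, 0.0025, 0, 0, 0], [0, 0, 0.0025, 0, 0, 0]]
  ]
}}

```text
clock: 18.5
eef_pos: [551.5, -243.3, 112.1]
tcp_rot: [-3.141, -0.0, 1.44]
contact_force: [0.2, -0.9, 0.9]
opening: 0.103
```

>>> {"method": "carry_out", "body": {
  "increments": [
    [[0, 0, 0.002, 0, 0, 0], [0, 0, 0.002, 0, 0, 0], [0, 0, 0.002, 0, 0, 0]]
  ]
}}

```text
clock: 18.75
eef_pos: [551.5, -243.3, 111.3]
tcp_rot: [-3.142, -0.0, 1.44]
contact_force: [-0.4, -0.3, -0.3]
opening: 0.103
```

>>> {"method": "carry_out", "body": {
  "increments": [
    [[0, 0, 0.002, 0, 0, 0], [0, 0, 0.002, 0, 0, 0], [0, 0, 0.002, 0, 0, 0]]
  ]
}}

```text
clock: 19.0
eef_pos: [551.8, -243.4, 110.8]
tcp_rot: [3.141, 0.0, 1.44]
contact_force: [-0.4, -0.2, 3.9]
opening: 0.1
```

Bottomed (3.9 N) at the original grip height. Release, then withdraw.

>>> {"method": "carry_out", "body": {
  "hand": 0,
  "increments": [
    [[0, 0, 0, 0, 0, 0], [0, 0, 0, 0, 0, 0], [0, 0, 0, 0, 0, 0], [0, 0, 0, 0, 0, 0], [0, 0, 0, 0, 0, 0]]
  ]
}}

```text
clock: 19.42
eef_pos: [551.5, -243.3, 110.3]
tcp_rot: [-3.141, -0.0, 1.44]
contact_force: [0.6, -0.0, 1.0]
opening: 0.802
```

>>> {"method": "carry_out", "body": {
  "increments": [
    [[0, 0, 0, 0, 0, 0], [0, 0, 0, 0, 0, 0], [0, 0, 0, 0, 0, 0], [0, 0, 0, 0, 0, 0], [0, 0, 0, 0, 0, 0]]
  ]
}}

```text
clock: 19.83
eef_pos: [551.6, -243.3, 110.5]
tcp_rot: [3.142, 0.0, 1.44]
contact_force: [0.8, 0.2, 0.0]
opening: 0.994
```

>>> {"method": "carry_out", "body": {
  "increments": [
    [[0, 0, -0.02, 0, 0, 0], [0, 0, -0.06, 0, 0, 0], [0, 0, -0.12, 0, 0, 0], [0, 0, -0.18, 0, 0, 0], [0, 0, -0.24, 0, 0, 0]]
  ]
}}

```text
clock: 20.25
eef_pos: [551.4, -243.2, 208.0]
tcp_rot: [-3.141, -0.0, 1.44]
contact_force: [0.5, -0.7, -0.7]
opening: 1.003
```

>>> {"method": "carry_out", "body": {
  "increments": [
    [[-0.03, 0, -0.04, 0, 0, 0], [-0.08, 0, -0.07, 0, 0, 0], [-0.12, 0, -0.08, 0, 0, 0], [-0.13, 0, -0.08, 0, 0, 0], [-0.13, 0, -0.08, 0, 0, 0]]
  ]
}}

```text
clock: 20.67
eef_pos: [544.3, -295.9, 238.1]
tcp_rot: [-3.141, -0.0, 1.438]
contact_force: [0.0, -0.0, -0.6]
opening: 1.001
```

```bash
python3 - <<'E'
from h import *
s=sense();print(s["eef_pos"],s["contact_force"],s["opening"],s["clock"])
f=optics.grab_frame("scene");save(f,"s14.png",(200,100,430,290),3.4)
for n,uv,z in (("tin",None,0),):pass
for n in ["tin_gold","squat_bottle","jar","dowel_mid","drawer_handle"]:
    print(n,[(np.round(d["point"]),round(d["confidence"],2)) for d in nets.tip_of(n,"scene")][:2])
f=optics.grab_frame("wrist");save(f,"w14.png")
E
```

```text
[ 544.31675336 -295.86367035  238.1159507 ] [ 0.01036921 -0.02683809 -0.6389647 ] 1.0007725073324598 20.6667
tin_gold [(array([ 681., -240.,   -1.]), 0.56)]
squat_bottle [(array([ 676., -338.,   -1.]), 0.73)]
jar [(array([622., 347.,   0.]), 0.76)]
dowel_mid [(array([ 555., -245.,   76.]), 0.41)]
drawer_handle [(array([444.,  61.,  44.]), 0.8)]
```

View pics/s14.png

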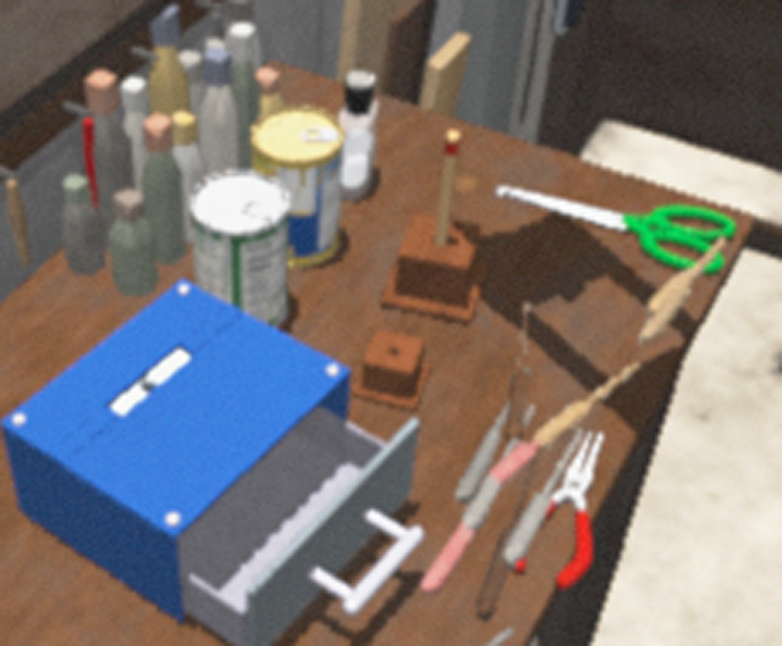

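View pics/w14.png

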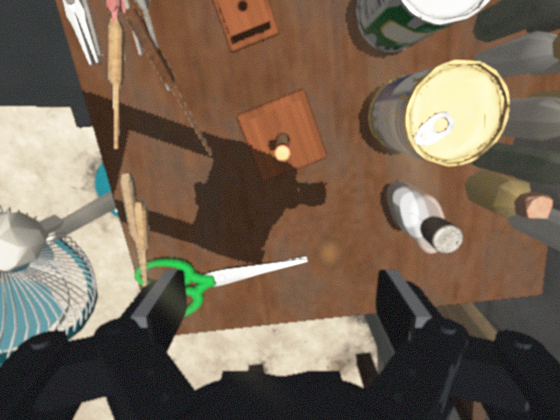

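The dowel top is at crop pixel (453,134), the same as at the start. The drawer is out and the bystanders have not moved. Handing in.

```bash
python3 -c "
from rig import r;print(r.sign_off())"
```

```text
the job is handed in; nothing more can be done
None
```

The drawer is open, and the dowel is back upright and fully home in its stand. I handed the job in at about 20.7 s of the 72 s allowed.

- **Pressing the catch:** I took the dowel from the larger stand and found the hole with the wrist camera at about (633.5, 41.4). The tip went through without touching the plate. The highest force I read was about 7.3 N, and the drawer sprang out.
- **Returning the dowel:** It slid into the stand with no measurable side force. It touched bottom with 3.9 N at the same height where I first gripped it (about 111 mm). In the scene picture its top is at the same pixel as at the start.
- **Drawer:** The handle is about 50 mm further out, now at x 444 compared with 494 at the start. That is a little under the full 55 mm, but within the network's 4 mm accuracy taken over two readings.
- **Bystanders:** The tin, bottle and jar read within 4 mm of where they started, which is the network's accuracy. They look unmoved in the pictures.
- **Gripper:** It is open and clear of everything.

No check failed. The only disagreements were 1–3 mm between the cameras' position estimates, which I settled by comparing the tip and the hole in the same wrist picture.

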